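Hold a medicine carton against the sprung stop for sealing

TASK

Pick up the green-sided medicine carton and, clear of the worktop, tip it lengthwise about 35 degrees, whichever end down, so that the loose blister strips inside slide together at one end, hold it tipped for a second, then bring it level again. Stand it on the bed of the sprung stop, square to and centred on the blue plate, and gently press the red-sticker end against the plate until the pointers stand in the green zone (6 to 12 N), so that a colleague can tape the flap. Keep the push steady in the green for at least three seconds and finish while still gripping and pressing the carton; leave the other things where they are.

Things in the scene. Friction and masses are not known exactly. Their poses are not given: they have to be found in the camera images.
- green_carton: medicine carton, white and green, 35 (x) x 90 (y) x 52 (z) mm, 0.08 to 0.18 kg, lying with z up. Origin: centre of its underside. +y is the flap end, marked by a red round sticker 18 mm across on the top face; at the start it points roughly away from the robot. Grip it across the 35 mm.
- seal_end (a point): centre of the green carton's flap-end face (red-sticker end): 45 mm along +y from the carton's origin and 26 mm up
- press_stop: sprung stop, fixed: dark bed, top 10 mm above the worktop, 136 mm wide (y), from 130 mm in front (-x) of its origin to 110 mm behind. Origin: at worktop height under the middle of the relaxed blue plate's front face. Press along +x (roughly away from the robot); a yellow line marks y = 0. White, green and red scales at y = +-57 mm, tops at 29 mm.
- stop_plate: blue-faced moving plate of the stop, 90 mm wide, 12 to 68 mm above the worktop; front face at its x = 0; axes and, relaxed, origin as the stop's. Slides along +x up to 32 mm on a 500 N/m spring without preload: 12 mm of travel is 6 N, 18 mm 9 N, 24 mm 12 N. Black pointers enter the green zone at 12 mm and leave it at 24 mm.
- white_carton: bystander: white medicine carton with a blue mark, 50 x 105 x 30 mm; origin at the centre of its underside
- bottle_left: bystander: white tablet bottle, 30 mm across, 65 mm high; origin at the centre of its underside
- bottle_right: bystander: white tablet bottle, 30 mm across, 65 mm high; origin at the centre of its underside
- stamp_pad: bystander: dark grey ink pad, 71 x 93 x 12 mm; origin at the centre of its underside
Mind the look-alikes: they are no part of the job. What is shaped like the green_carton but orange or yellow is not meant.

How it is judged:
On the way, in this order (a step that is already met when the one before it is completed fails the run):
1. the green carton is lifted clear of the worktop in the gripper, about level (within 12 degrees) (height (world z) of green_carton above 0.04 m and angle between green_carton's own y axis and vertical between 1.36 and 1.78 rad and contact force between the fingers and green_carton above 3 N), for 0.1 s.
2. it is tipped lengthwise, either end down, by 25 to 45 degrees, clear of the worktop, for half a second ((angle between green_carton's own y axis and vertical between 0.785 and 1.135 rad or angle between green_carton's own y axis and vertical between 2.007 and 2.356 rad) and height (world z) of green_carton above 0.03 m and contact force between the fingers and green_carton above 3 N), for 0.5 s.
3. it is level again (within 8 degrees), in the gripper (angle between green_carton's own y axis and vertical between 1.43 and 1.71 rad and angle between green_carton's own z axis and vertical below 0.14 rad and contact force between the fingers and green_carton above 3 N), for 0.2 s.
4. it is pressed against the plate with 6 to 12 N, square, centred and on the bed, steadily for two seconds (contact force between green_carton and stop_plate between 6 and 12 N and angle between the y axis of green_carton and the x axis of press_stop, either way round below 0.1 rad and angle between green_carton's own z axis and vertical below 0.1 rad and x of seal_end in the frame of stop_plate between -0.006 and 0.006 m and y of green_carton in the frame of press_stop between -0.015 and 0.015 m and z of green_carton in the frame of press_stop below 0.018 m and linear speed of green_carton below 0.01 m/s and contact force between the fingers and green_carton above 3 N), for 2 s.
At the end, for the whole second after the job is handed in: The gripper still holds the green carton and presses its red-sticker end on the blue plate with 6 to 12 N; carton square to the plate and upright (within 0.1 rad), within 15 mm of the stop's middle line, its underside at most 8 mm above the bed, and still (all of step 4); the arm keeps its last pose, push and grip.
It fails at once if the plate is pushed with more than 20 N (contact force between green_carton and stop_plate above 20 N).
It fails at once if the white carton is moved by more than 20 mm (distance of white_carton from where it was at the start of the episode above 0.02 m).
It fails at once if the bottle left is moved by more than 20 mm (distance of bottle_left from where it was at the start of the episode above 0.02 m).
It fails at once if the bottle right is moved by more than 20 mm (distance of bottle_right from where it was at the start of the episode above 0.02 m).
It fails at once if the stamp pad is moved by more than 20 mm (distance of stamp_pad from where it was at the start of the episode above 0.02 m).
It also fails if it takes over 58 s, if anything falls off the work surface, if the arm or the gripper's body presses on something with over 40 N, if the wrist force passes 120 N, or if a joint passes its speed limit or range.

ROBOT

A 6-joint arm with a two-finger parallel gripper is mounted at the origin on a cart in front of the work surface, level with it; the furniture and walls round the work are solid. World frame = base frame: x ahead of the robot, y to its left, z up, the work surface at z = 0. Lengths are in m, angles in rad, forces in N, time in s.
With the tool pointing down it reaches from about 0.35 to 0.85 m from the base axis. Payload 8.1 kg.
Tool frame: the origin (TCP) lies at the centre of the arm's flange, where the gripper is bolted on; the fingertips stand 186 mm ahead of it and the grasp point (between the pads) lies 167 mm ahead of it (robot.grasp_offset is the distance from the TCP to the grasp point, in m); z points along the fingers, y is the line along which they close (so a half turn about z gives the same grasp; the last joint's range is limited). The gripper opens to 93 mm and grips with 3 to 60 N. Pads are 15 mm wide; open, the fingers measure 128 mm over their backs; the gripper's body (75 mm by 188 mm) begins 65 mm behind the grasp point.
Start: joints at [1.015, 0.13, 1.488, -0, 1.523, -0.085], TCP at [0.272, 0.535, 0.405] pointing down, gripper open.
Joint ranges: [-2.96, 2.96], [-0.89, 2.26], [0.02, 2.5], [-1.34, 4.48], [0, 2.73], [-2.66, 2.66]. Speed limits (rad/s): [2.39, 2.39, 2.79, 3.14, 3.14, 3.14].

INTERFACE

Orientations are given as a rotation vector (axis times angle).
In Python, from plant import robot gives the robot as it stands.
- The arm moves only by the tool drive_tool, never from a script. Its argument "moves" is one flat list of numbers, 7 for each row, row after row: the finger opening in mm, from 0 to 93, then the shift along the tool's x, y, z in mm, then the turn, a rotation vector about the tool's x, y, z in degrees. A call has 1 to 8 rows; each row shifts and turns the commanded pose from where the row before left it, along the tool's axes as they then stand; what a row does not reach is not made up. A row lasts 1/10 s, in which the tool goes at most 50 mm and 8.59 degrees, less where a joint would pass 70% of its speed; a pose out of reach is approached as far as the arm can. A call is refused whole if a number of a shift passes 50 or a number of a turn 8.59, either way. A call with a gripper value outside its range is refused whole. The fingers move at their own pace and stop on an object; "grip_force" is the grip in N (left out, the last holds). Time passes only in rows, so rows that do not move let the fingers close. It gives the time, the measured TCP pose, the force, the opening and the grip force at its end, in the units of the state.
- robot.read_state(): the state, without advancing time (a new reading comes with each control period).
- robot.read_camera(name): name is "scene" or "top"; returns a dict with "color" (420x560x3 uint8, red, green, blue), "depth" (420x560 float32, m along the optical axis (not along the pixel's ray), 0 where there is no reading), "mtx" (3x3 intrinsics, pixels), "R" (3x3) and "t" (3): a world point X has camera coordinates R X + t. Camera axes: x right, y down, z forward; pixel columns grow to the right and rows downward; lengths in m; the calibration is good to about 2 mm. A picture is of the moment at which its call begins.
- robot.close_job(): hands the job in; it is judged then, once.
The state is a dict: "t": time; "q": joint angles; "dq": joint speeds; "joint_torque": joint torques, N m; "tool_pos": TCP position; "orientation": TCP orientation; "force": force on the tool from outside, world axes, zero at the start; "wrist_torque": the same for the moment, N m; "opening": finger opening in m; "gripper_force": force on a finger pad.
Only numpy, scipy, OpenCV 4.12 (cv2) and the standard library are available. Lean on these libraries where they do the work, as an engineer would, in place of code of your own. Each camera call takes 0.05 s, during which the arm holds its last target. There are 200 camera calls.

## Working session

There is one attempt and no reset: what is moved stays moved. The work goes in short steps, Python scripts to look and compute and a tool call to move; the robot and the scene stay as the last step left them, time stands still between calls to the robot, and variables do not carry over. Pictures are saved under pics/ and viewed, at most 10 in all, crops included, and the job is handed in when it is done.

Besides the shell and the picture viewer there is one more tool, called by a JSON object that holds its "api" and its "payload". drive_tool: Moves the arm, as the interface text tells. Its arguments: {"type":"object","properties":{"moves":{"type":"array","items":{"type":"number"}},"grip_force":{"type":"number"}},"required":["moves"]}

```bash
mkdir -p pics; python3 - <<'E'
from plant import robot
import cv2,numpy as np
s=robot.read_state();print({k:np.round(v,3) for k,v in s.items()})
for n in("scene","top"):
    c=robot.read_camera(n);cv2.imwrite(f"pics/{n}0.png",c["color"][:,:,::-1]);np.savez(f"{n}0.npz",**c)
    print(n,c["mtx"].round(1).tolist(),(-c["R"].T@c["t"]).round(3),c["R"].round(2).tolist())
E
```

```text
{'t': np.float64(0.0), 'q': array([ 1.015,  0.131,  1.489, -0.   ,  1.523, -0.085]), 'dq': array([-0.   , -0.001, -0.001, -0.001, -0.001, -0.   ]), 'joint_torque': array([ 0.0000e+00, -5.5984e+01, -4.9176e+01,  7.7000e-02,  3.5000e-02,
       -0.0000e+00]), 'tool_pos': array([0.272, 0.535, 0.404]), 'orientation': array([-7.330e-01, -3.054e+00,  3.000e-03]), 'force': array([-0.776, -1.06 , -0.091]), 'wrist_torque': array([-0.016,  0.029, -0.019]), 'gripper_force': np.float64(0.0), 'opening': np.float64(0.093)}
scene [[506.2, 0.0, 277.8], [0.0, 506.2, 199.4], [0.0, 0.0, 1.0]] [0.935 0.639 0.641] [[-0.87, 0.49, 0.0], [0.29, 0.52, -0.8], [-0.4, -0.7, -0.6]]
top [[510.4, 0.0, 286.8], [0.0, 510.4, 210.4], [0.0, 0.0, 1.0]] [ 0.393 -0.033  1.149] [[-0.02, -1.0, 0.03], [-0.99, 0.02, -0.14], [0.14, -0.03, -0.99]]
```

View pics/scene0.png

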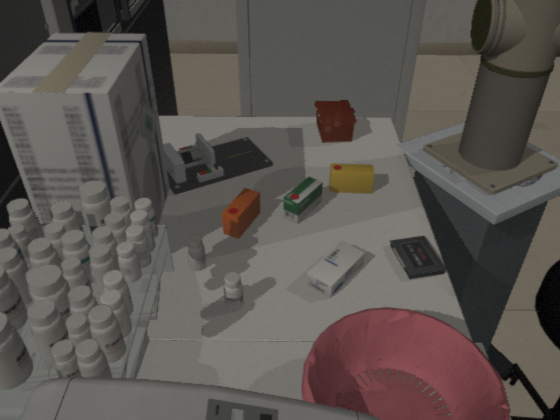

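View pics/top0.png

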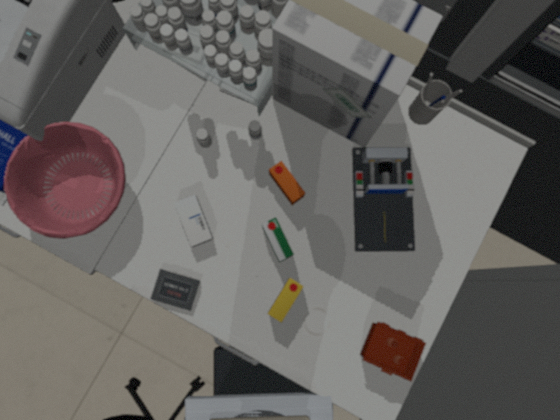

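The scene view shows three look-alikes, with their positions in the scene and top views:
- orange carton: (240,212) and (286,183)
- green-and-white carton: (303,198) and (278,240). This is the one wanted.
- yellow carton: (351,178) and (286,299)

The stop is at top (384,190), with its blue plate at about (388,188). I'll check the green carton and the stop in an enlarged crop.

```bash
python3 - <<'E'
import cv2,numpy as np
t=cv2.imread("pics/top0.png");s=cv2.imread("pics/scene0.png")
g=lambda im,f:cv2.resize(np.clip(im*1.5,0,255).astype('uint8'),None,fx=f,fy=f,interpolation=cv2.INTER_CUBIC)
a=g(t[205:270,250:315],6);b=g(t[140:255,345:425],5)  # 390x390, 400x575
h=np.zeros((575,790,3),'uint8');h[:390,:390]=a;h[:575,390:790]=b
cv2.imwrite("pics/c1.png",h)
a=g(s[172:227,275:335],6);b=g(s[125:200,155:280],5)[:, :625]
h=np.zeros((600,800,3),'uint8');h[:225,:]=0
a=g(s[172:227,275:335],4);b=g(s[125:200,155:280],5)
h=np.zeros((600,640,3),'uint8');h[:220,:240]=a;h[222:597,:625]=b
cv2.imwrite("pics/c2.png",h)
E
```

```text
(no output)
```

View pics/c1.png

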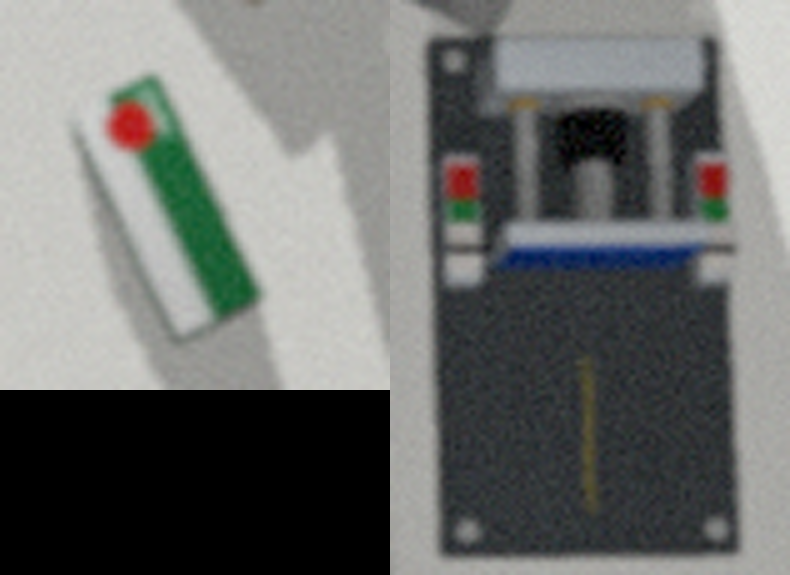

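View pics/c2.png

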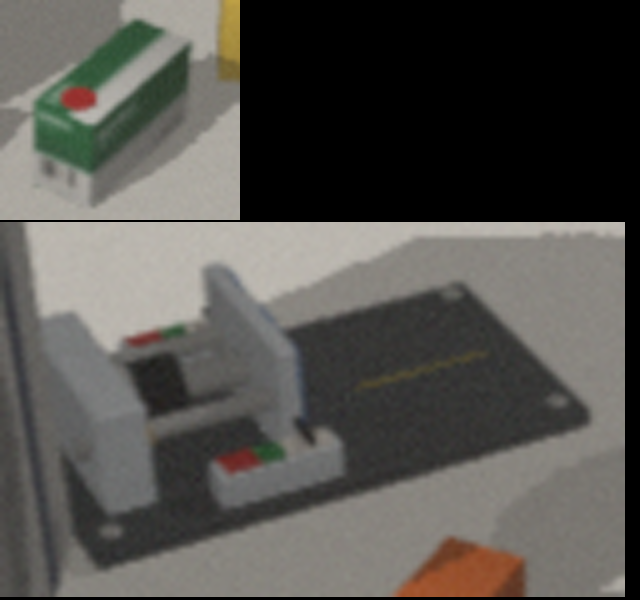

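The crop confirms the green-and-white carton, with its red sticker at c1 (131,127) pointing away from the robot. The stop's yellow line runs from (587,358) to (592,512). Next I triangulate the corners from both views.

```bash
cat > h.py <<'E'
import cv2,numpy as np
def P(c): return c["mtx"]@np.c_[c["R"],c["t"]]
def tri(a,b,A,B):
    X=cv2.triangulatePoints(P(A),P(B),np.array(a,float).T,np.array(b,float).T);return (X[:3]/X[3]).T
def plane(c,uv,z):
    uv=np.atleast_2d(uv);r=(c["R"].T@np.linalg.inv(c["mtx"])@np.c_[uv,np.ones(len(uv))].T).T
    o=-c["R"].T@c["t"];return o+r*((z-o[2])/r[:,2])[:,None]
def fromdepth(c,uv):
    o=[]
    for u,v in np.atleast_2d(uv):
        d=c["depth"][int(round(v))-1:int(round(v))+2,int(round(u))-1:int(round(u))+2];d=np.median(d[d>0])
        o.append(c["R"].T@(np.linalg.inv(c["mtx"])@[u*d,v*d,d]-c["t"]))
    return np.array(o)
E
python3 - <<'E'
from h import *
np.set_printoptions(precision=4,suppress=True)
T=dict(np.load("top0.npz"));S=dict(np.load("scene0.npz"))
# carton top: FL(+y,-x side), FR, BR, BL
g=[(262.2,224.5),(275.5,217.8),(293.3,254.5),(280.3,261.7)]
gs=[(298.8,203.3),(283.8,197.5),(309.5,176.5),(322.5,182.5)]
# order in scene: left side in top (+y world) is nearer the scene camera
X=tri(g,gs,T,S);print("carton",X)
Q=plane(T,g,X[:,2].mean());print(Q,Q.mean(0));d=Q[0]+Q[1]-Q[2]-Q[3];print("yaw",np.degrees(np.arctan2(d[1],d[0])),[np.linalg.norm(Q[i]-Q[(i+1)%4]) for i in range(4)])
print("scene plane",plane(S,gs,X[:,2].mean()),plane(S,gs,X[:,2].mean()).mean(0))
b=[(355,250.6),(414.6,250.6),(353,147.4)];bs=[(273,164.6),(247,137.6),(175,194.2)]
print("bed",tri(b,bs,T,S))
B=plane(T,b+[(410.6,147.4)],.01);print(B)
e=B[[2,3]].mean(0)-B[[0,1]].mean(0);print("stop yaw",np.degrees(np.arctan2(e[1],e[0])))
for i in(0,2):print(np.linalg.norm(B[i]-B[i+1]),end=' ')
print(np.linalg.norm(e))
L=plane(T,[(385.4,242.4),(384.4,211.6)],.01);print("yellow",L)
u=e[:2]/np.linalg.norm(e[:2]);O=B[[0,1]].mean(0)[:2]+.130*u;O2=B[[2,3]].mean(0)[:2]-.110*u;print("origin",O,O2)
print("plate top front edge",plane(T,[(369.4,189.2),(408.6,189.2)],.068))
bb=plane(S,bs,.01);print("scene bed",bb)
for n,c,uv in(("T",T,[(278,240),(270,228),(286,252),(385,227),(388,187),(205,137),(255,129)]),("S",S,[(303,188)])):print(n,fromdepth(c,uv))
E
```

```text
carton [[ 0.5171 -0.0124  0.0536]
 [ 0.5319 -0.042   0.0536]
 [ 0.4511 -0.0779  0.0548]
 [ 0.4368 -0.0501  0.0517]]
[[ 0.5169 -0.0123  0.0535]
 [ 0.5309 -0.0413  0.0535]
 [ 0.4509 -0.0778  0.0535]
 [ 0.4362 -0.0496  0.0535]] [ 0.4838 -0.0452  0.0535]
yaw 24.690740226144527 [np.float64(0.03217063217104584), np.float64(0.0879431496119956), np.float64(0.0318027241701598), np.float64(0.0889546011753064)]
scene plane [[ 0.517  -0.0127  0.0535]
 [ 0.5327 -0.043   0.0535]
 [ 0.4501 -0.0797  0.0535]
 [ 0.4388 -0.0485  0.0535]] [ 0.4847 -0.046   0.0535]
bed [[ 0.4592 -0.2183  0.0074]
 [ 0.457  -0.3526  0.0105]
 [ 0.6962 -0.2232  0.0057]]
[[ 0.459  -0.2179  0.01  ]
 [ 0.4561 -0.3521  0.01  ]
 [ 0.6962 -0.2232  0.01  ]
 [ 0.6941 -0.3567  0.01  ]]
stop yaw -1.1805057801701404
0.13428152868494767 0.13353714353968021 0.23766678534384528
yellow [[ 0.4759 -0.2872  0.01  ]
 [ 0.5457 -0.2884  0.01  ]]
origin [ 0.5875 -0.2877] [ 0.5852 -0.2876]
plate top front edge [[ 0.5874 -0.2453  0.068 ]
 [ 0.5859 -0.3305  0.068 ]]
scene bed [[ 0.4611 -0.2149  0.01  ]
 [ 0.4573 -0.3543  0.01  ]
 [ 0.6969 -0.2163  0.01  ]]
T [[ 0.4829 -0.0457  0.0515]
 [ 0.5091 -0.029   0.053 ]
 [ 0.4567 -0.0623  0.0526]
 [ 0.5106 -0.2878  0.011 ]
 [ 0.5915 -0.2859  0.0683]
 [ 0.7101  0.109   0.0645]
 [ 0.7268 -0.0001  0.0637]]
S [[ 0.4839 -0.0508  0.0542]]
```

```bash
cat >> h.py <<'E'
from scipy.spatial.transform import Rotation as Ro, Slerp
def down(yaw_y):  # tool z down, tool y axis at world yaw (deg)
    a=np.radians(yaw_y);y=np.array([np.cos(a),np.sin(a),0]);z=np.array([0,0,-1.]);return Ro.from_matrix(np.c_[np.cross(y,z),y,z])
def rows(p0,R0,p1,R1,n,op):
    k=(R0.inv()*R1).as_rotvec();out=[];p=np.array(p0);R=R0
    for i in range(1,n+1):
        q=np.array(p0)+(np.array(p1)-p0)*i/n
        r=np.r_[op,np.round(R.inv().apply(q-p)*1e3,1),np.round(np.degrees(k/n),2)]
        out.append(r);p=p+R.apply(r[1:4]/1e3);R=R*Ro.from_rotvec(np.radians(r[4:]))
    for j in range(0,n,8):print(", ".join("%g"%v for r in out[j:j+8] for v in r),"\n")
def cur():
    from plant import robot
    s=robot.read_state();return s["tool_pos"],Ro.from_rotvec(s["orientation"])
E
python3 -c "
from h import *
p,R=cur();rows(p,R,[.484,-.0455,.295],down(-65.3),16,70)"
```

```text
70, -28.3, -26.3, 6.8, -0, 0.01, 8.02, 70, -31.6, -22.1, 6.9, -0, 0.01, 8.02, 70, -34.4, -17.4, 6.8, -0, 0.01, 8.02, 70, -36.5, -12.5, 6.8, -0, 0.01, 8.02, 70, -37.9, -7.3, 6.8, -0, 0.01, 8.02, 70, -38.6, -1.9, 6.8, -0, 0.01, 8.02, 70, -38.4, 3.5, 6.8, -0, 0.01, 8.02, 70, -37.6, 8.8, 6.8, -0, 0.01, 8.02 

70, -36, 14, 6.8, -0, 0.01, 8.02, 70, -33.7, 18.8, 6.8, -0, 0.01, 8.02, 70, -30.7, 23.4, 6.8, -0, 0.01, 8.02, 70, -27.1, 27.4, 6.8, -0, 0.01, 8.02, 70, -23.1, 31, 6.7, -0, 0.01, 8.02, 70, -18.5, 33.9, 6.8, -0, 0.01, 8.02, 70, -13.7, 36.1, 6.8, -0, 0.01, 8.02, 70, -8.4, 37.7, 6.7, -0, 0.01, 8.02
```

{"api": "drive_tool", "payload": {"moves": [70,-28,-26,7,0,0,8,70,-32,-22,7,0,0,8,70,-34,-17,7,0,0,8,70,-36,-12,7,0,0,8,70,-38,-7,7,0,0,8,70,-39,-2,7,0,0,8,70,-38,3,7,0,0,8,70,-38,9,7,0,0,8], "grip_force": 30}}

```text
t: 0.9
tool_pos: [0.3789, 0.2445, 0.3481]
orientation: [-2.246, -2.196, 0.001]
force: [1.3, 0.4, -0.3]
opening: 0.0703
gripper_force: 0.0
```

{"api": "drive_tool", "payload": {"moves": [70,-36,14,6,0,0,8,70,-34,19,6,0,0,8,70,-31,23,6,0,0,8,70,-27,27,7,0,0,8,70,-23,31,7,0,0,8,70,-18,34,7,0,0,8,70,-14,36,7,0,0,8,70,0,0,0,0,0,0]}}

```text
t: 1.7
tool_pos: [0.4725, -0.011, 0.3015]
orientation: [3.015, 0.88, -0.003]
force: [0.4, -0.8, -0.3]
opening: 0.07
gripper_force: 0.0
```

```bash
python3 -c "
from h import *
p,R=cur();print(p,R.as_matrix().round(3));rows(p,R,[.484,-.0455,.295],down(-65.3),1,70)"
```

```text
[ 0.47254278 -0.01097992  0.30152032] [[ 0.843  0.538 -0.001]
 [ 0.538 -0.843 -0.001]
 [-0.002  0.    -1.   ]]
70, -8.9, 35.3, 6.5, 0.01, 0.11, 7.83
```

{"api": "drive_tool", "payload": {"moves": [70,-9,35.3,6.5,0,0.1,7.8,70,0,0,20,0,0,0,70,0,0,0,0,0,0]}}

```text
t: 2.0
tool_pos: [0.4826, -0.0419, 0.2735]
orientation: [-3.063, -0.685, 0.005]
force: [-1.3, 0.0, -0.3]
opening: 0.07
gripper_force: 0.0
```

```bash
python3 - <<'E'
from h import *
from plant import robot
p,R=cur();print(p,R.as_matrix().round(3));rows(p,R,[.484,-.0455,.195],down(-65.3),4,70)
g=lambda im,f:cv2.resize(np.clip(im*1.5,0,255).astype('uint8'),None,fx=f,fy=f,interpolation=cv2.INTER_CUBIC)
s=robot.read_camera("scene")["color"][:,:,::-1];t=robot.read_camera("top")["color"][:,:,::-1]
cv2.imwrite("pics/c3.png",np.hstack([g(s[90:240,240:370],3),g(t[180:330,220:350],3)]))
E
```

```text
[ 0.48261803 -0.04189543  0.27354462] [[ 0.905  0.426 -0.003]
 [ 0.426 -0.905  0.002]
 [-0.002 -0.003 -1.   ]]
70, -0, 1, 19.6, -0.05, 0.03, 0.13, 70, -0.1, 1, 19.7, -0.05, 0.03, 0.13, 70, -0, 1, 19.6, -0.05, 0.03, 0.13, 70, -0.1, 1, 19.6, -0.05, 0.03, 0.13
```

View pics/c3.png

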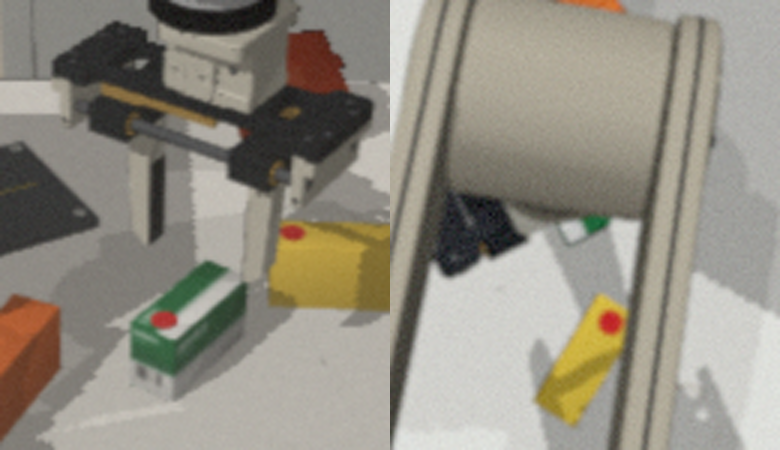

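The fingers straddle the green carton: finger tips at (148,240) and (260,270), carton centre about (190,325), and nothing else is under them. Descending and gripping.

{"api": "drive_tool", "payload": {"moves": [70,0,0.5,19,0,0,0.1,70,0,0.5,19,0,0,0.1,70,0,0.5,19,0,0,0,70,0,0.5,19,0,0,0,70,0,0,0,0,0,0,70,0,0,0,0,0,0]}}

```text
t: 2.7
tool_pos: [0.485, -0.0431, 0.2011]
orientation: [-3.066, -0.683, -0.003]
force: [0.2, -0.5, 1.5]
opening: 0.0698
gripper_force: 0.0
```

```bash
python3 -c "
from h import *
p,R=cur();print(p,R.as_matrix().round(3));rows(p,R,[.484,-.0455,.195],down(-65.3),1,70)"
```

```text
[ 0.48502025 -0.04306213  0.20109472] [[ 0.906  0.424  0.002]
 [ 0.424 -0.906  0.001]
 [ 0.002 -0.    -1.   ]]
70, -2, 1.8, 6.1, -0.01, -0.11, 0.41
```

{"api": "drive_tool", "payload": {"moves": [70,-1.5,2,6,0,0,0.3,70,0,0,0,0,0,0,20,0,0,0,0,0,0,20,0,0,0,0,0,0,20,0,0,0,0,0,0,20,0,0,0,0,0,0,20,0,0,0,0,0,0,20,0,0,0,0,0,0], "grip_force": 30}}

```text
t: 3.5
tool_pos: [0.4844, -0.0462, 0.1943]
orientation: [-3.068, -0.673, -0.003]
force: [1.0, -1.0, 1.2]
opening: 0.0351
gripper_force: 30.0
```

Gripped at 35 mm. Lifting it level.

{"api": "drive_tool", "payload": {"moves": [20,0,0,-15,0,0,0,20,0,0,-25,0,0,0,20,0,0,-25,0,0,0,20,0,0,-25,0,0,0,20,0,0,-25,0,0,0,20,0,0,-15,0,0,0,20,0,0,0,0,0,0,20,0,0,0,0,0,0]}}

```text
t: 4.3
tool_pos: [0.484, -0.0462, 0.3234]
orientation: [-3.068, -0.672, -0.002]
force: [-0.7, 0.1, -1.5]
opening: 0.035
gripper_force: 30.0
```

```bash
python3 - <<'E'
from h import *
from plant import robot
s=robot.read_state();print(s["q"].round(2),s["tool_pos"],s["opening"])
g=lambda im,f:cv2.resize(np.clip(im*1.5,0,255).astype('uint8'),None,fx=f,fy=f,interpolation=cv2.INTER_CUBIC)
i=robot.read_camera("scene")["color"][:,:,::-1]
cv2.imwrite("pics/c4.png",g(i[60:240,230:370],3))
E
```

```text
[-0.2  -0.13  1.9   0.    1.37  0.94] [ 0.48396485 -0.04618793  0.32338025] 0.0350271062368507
```

View pics/c4.png

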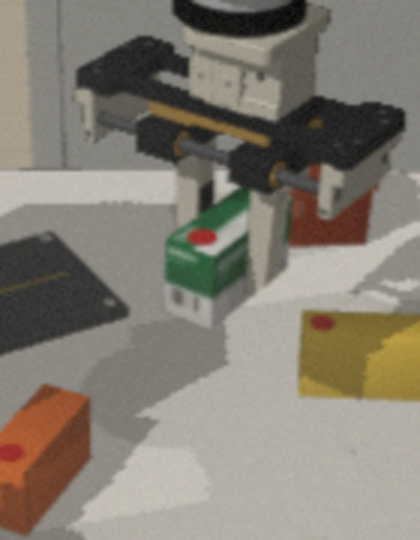

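The carton hangs level in the grip, with its sticker end at (201,237). Tipping it 35° about tool y.

{"api": "drive_tool", "payload": {"moves": [20,-8,0,0,0,4,0,20,-8,0,0,0,5,0,20,-8,0,0,0,5,0,20,-8,0,0,0,5,0,20,-8,0,0,0,5,0,20,-8,0,0,0,5,0,20,-4,0,0,0,4,0,20,0,0,0,0,2,0]}}

```text
t: 5.15
tool_pos: [0.4374, -0.0672, 0.3099]
orientation: [-2.81, -0.613, -0.887]
force: [0.4, 0.7, -1.9]
opening: 0.035
gripper_force: 30.0
```

{"api": "drive_tool", "payload": {"moves": [20,0,0,0,0,0,0,20,0,0,0,0,0,0,20,0,0,0,0,0,0,20,0,0,0,0,0,0,20,0,0,0,0,0,0,20,0,0,0,0,0,0,20,0,0,0,0,0,0,20,0,0,0,0,0,0]}}

```text
t: 5.95
tool_pos: [0.4388, -0.0671, 0.3126]
orientation: [-2.811, -0.616, -0.889]
force: [-0.4, 1.2, -1.8]
opening: 0.0347
gripper_force: 30.0
```

```bash
python3 - <<'E'
from h import *
from plant import robot
p,R=cur();print(p,R.as_matrix().round(3))
g=lambda im,f:cv2.resize(np.clip(im*1.5,0,255).astype('uint8'),None,fx=f,fy=f,interpolation=cv2.INTER_CUBIC)
i=robot.read_camera("scene")["color"][:,:,::-1]
cv2.imwrite("pics/c5.png",g(i[60:240,230:370],3))
E
```

```text
[ 0.43876822 -0.06709832  0.31263242] [[ 0.743  0.418  0.522]
 [ 0.342 -0.908  0.241]
 [ 0.575 -0.    -0.818]]
```

View pics/c5.png

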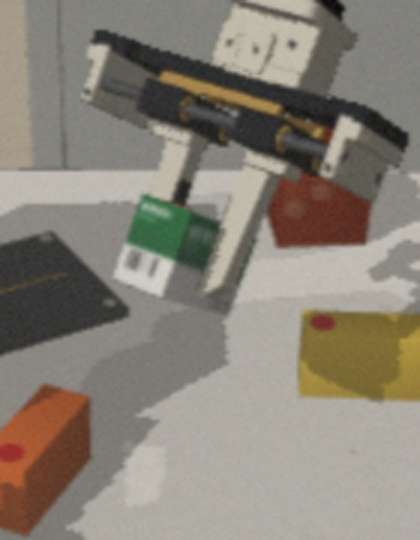

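The carton is tipped with the gripper, front end up at (170,215), and the tool x axis is 35° above horizontal. I'll hold it a little longer, then level it.

{"api": "drive_tool", "payload": {"moves": [20,0,0,0,0,0,0,20,0,0,0,0,0,0,20,0,0,0,0,-4,0,20,8,0,0,0,-6,0,20,8,0,0,0,-7,0,20,8,0,0,0,-7,0,20,8,0,0,0,-7,0,20,8,0,0,0,-4,0]}}

```text
t: 6.8
tool_pos: [0.4736, -0.0512, 0.3252]
orientation: [3.067, 0.672, -0.003]
force: [0.2, -0.2, -2.2]
opening: 0.0346
gripper_force: 30.0
```

{"api": "drive_tool", "payload": {"moves": [20,0,0,0,0,0,0,20,0,0,0,0,0,0,20,0,0,0,0,0,0,20,0,0,0,0,0,0]}}

```text
t: 7.2
tool_pos: [0.4724, -0.0518, 0.3247]
orientation: [-3.068, -0.671, -0.005]
force: [0.0, 0.1, -1.8]
opening: 0.0349
gripper_force: 30.0
```

```bash
python3 - <<'E'
from h import *
p,R=cur();print(p,R.as_matrix().round(3))
rows(p,R,[.490,-.286,.30],down(-91.1),12,20)
E
```

```text
[ 0.47235052 -0.05177054  0.32473196] [[ 0.909  0.418  0.003]
 [ 0.418 -0.909  0.001]
 [ 0.003 -0.    -1.   ]]
20, -6.8, 18.4, 2, -0, -0.01, 2.15, 20, -6.1, 18.5, 2.1, -0, -0.01, 2.15, 20, -5.5, 18.9, 2, -0, -0.01, 2.15, 20, -4.7, 19, 2.1, -0, -0.01, 2.15, 20, -4, 19.1, 2, -0, -0.01, 2.15, 20, -3.3, 19.3, 2, -0, -0.01, 2.15, 20, -2.5, 19.4, 2.1, -0, -0.01, 2.15, 20, -1.8, 19.5, 2, -0, -0.01, 2.15 

20, -1.1, 19.6, 2.1, -0, -0.01, 2.15, 20, -0.4, 19.5, 2, -0, -0.01, 2.15, 20, 0.4, 19.6, 2.1, -0, -0.01, 2.15, 20, 1.1, 19.6, 2, -0, -0.01, 2.15
```

{"api": "drive_tool", "payload": {"moves": [20,-6.8,18.4,2,0,0,2.1,20,-6.1,18.5,2,0,0,2.2,20,-5.5,18.9,2,0,0,2.1,20,-4.7,19,2,0,0,2.2,20,-4,19.1,2,0,0,2.1,20,-3.3,19.3,2,0,0,2.2,20,-2.5,19.4,2,0,0,2.1,20,-1.8,19.5,2,0,0,2.2]}}

```text
t: 8.0
tool_pos: [0.4843, -0.2087, 0.3088]
orientation: [-3.134, -0.202, -0.004]
force: [0.3, 0.0, -0.3]
opening: 0.0349
gripper_force: 30.0
```

{"api": "drive_tool", "payload": {"moves": [20,-1.1,19.6,2,0,0,2.1,20,-0.4,19.5,2,0,0,2.2,20,0.4,19.6,2,0,0,2.1,20,1.1,19.6,2,0,0,2.2,20,0,0,0,0,0,0,20,0,0,0,0,0,0,20,0,0,0,0,0,0]}}

```text
t: 8.7
tool_pos: [0.4907, -0.2853, 0.3005]
orientation: [-3.14, 0.029, -0.002]
force: [-1.2, 0.6, -1.8]
opening: 0.0345
gripper_force: 30.0
```

```bash
python3 - <<'E'
from h import *
from plant import robot
p,R=cur();print(p,R.as_matrix().round(3))
rows(p,R,[.495,-.286,.225],down(-91.1),4,20)
g=lambda im,f:cv2.resize(np.clip(im*1.5,0,255).astype('uint8'),None,fx=f,fy=f,interpolation=cv2.INTER_CUBIC)
c=robot.read_camera("scene");np.savez("scene1.npz",**c);i=c["color"][:,:,::-1]
cv2.imwrite("pics/c6.png",g(i[70:190,155:295],5))
E
```

```text
[ 0.49067783 -0.28534065  0.30047243] [[ 1.    -0.018  0.001]
 [-0.018 -1.     0.001]
 [ 0.001 -0.001 -1.   ]]
20, 1.1, 0.2, 18.9, -0.02, -0.02, 0.01, 20, 1, 0.1, 18.8, -0.02, -0.02, 0.01, 20, 1.1, 0.2, 18.9, -0.02, -0.02, 0.01, 20, 1.1, 0.1, 18.9, -0.02, -0.02, 0.01
```

View pics/c6.png

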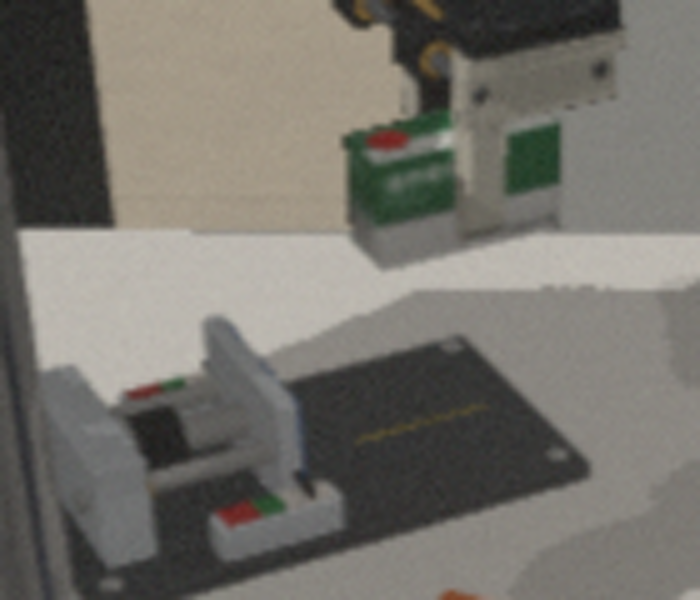

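The carton is level in the grip. Its bottom edge runs from (383,268) to (562,226), and the plate is at (255,390), relaxed. I'll back-project that edge onto the carton's side plane to check pitch and height.

```bash
python3 - <<'E'
from h import *
S=dict(np.load("scene1.npz"));o=-S["R"].T@S["t"]
for uv in [(383,268),(562,226),(370,223),(560,185)]:
    r=S["R"].T@np.linalg.inv(S["mtx"])@[155+uv[0]/5,70+uv[1]/5,1];print(o+r*((-.2685-o[1])/r[1]))
E
```

```text
[ 0.5344927  -0.2685      0.10977038]
[ 0.44522165 -0.2685      0.10748826]
[ 0.53933623 -0.2685      0.13287056]
[ 0.4459925  -0.2685      0.12806128]
```

{"api": "drive_tool", "payload": {"moves": [20,1,0.2,15,0,0,0,20,1,0.2,20,0,0,0,20,1,0.2,20,0,0,0,20,1,0,20,0,0,0,20,1,0,13,0,0,0,20,0,0,4,0,0,0,20,0,0,0,0,0,0,20,0,0,0,0,0,0]}}

```text
t: 9.55
tool_pos: [0.4962, -0.2865, 0.2094]
orientation: [-3.141, 0.029, -0.004]
force: [-0.7, -0.4, -1.0]
opening: 0.0348
gripper_force: 30.0
```

```bash
python3 - <<'E'
from h import *
from plant import robot
s=robot.read_state();p,R=cur();print(p,R.as_matrix().round(3),s["force"])
rows(p,R,[.536,-.2867,.2065],down(-91.1),1,20)
E
```

```text
[ 0.49624004 -0.2864902   0.20939648] [[ 1.    -0.019  0.003]
 [-0.019 -1.     0.   ]
 [ 0.003 -0.    -1.   ]] [-0.716346   -0.36378974 -0.98316133]
20, 39.7, -0.5, 3, -0.01, -0.15, 0.03
```

{"api": "drive_tool", "payload": {"moves": [20,6,0,1,0,0,0,20,8,0,1,0,0,0,20,8,0,0.5,0,0,0,20,8,0,0,0,0,0,20,6,0,0,0,0,0,20,3,0,0,0,0,0,20,0,0,0,0,0,0,20,0,0,0,0,0,0]}}

```text
t: 10.35
tool_pos: [0.5347, -0.287, 0.2059]
orientation: [-3.14, 0.029, -0.002]
force: [-0.1, -0.6, -1.5]
opening: 0.0348
gripper_force: 30.0
```

{"api": "drive_tool", "payload": {"moves": [20,3,0,0,0,0,0,20,3,0,0,0,0,0,20,3,0,0,0,0,0,20,2,0,0,0,0,0,20,2,0,0,0,0,0,20,0,0,0,0,0,0,20,0,0,0,0,0,0]}}

```text
t: 11.05
tool_pos: [0.5477, -0.2873, 0.206]
orientation: [-3.141, 0.029, -0.002]
force: [-3.0, -1.2, -0.9]
opening: 0.0345
gripper_force: 30.0
```

{"api": "drive_tool", "payload": {"moves": [20,2,0,0,0,0,0,20,2,0,0,0,0,0,20,2,0,0,0,0,0,20,2,0,0,0,0,0,20,2,0,0,0,0,0,20,2,0,0,0,0,0,20,0,0,0,0,0,0,20,0,0,0,0,0,0]}}

```text
t: 11.85
tool_pos: [0.5593, -0.2875, 0.2059]
orientation: [-3.14, 0.029, 0.001]
force: [-9.1, 0.6, 3.1]
opening: 0.0344
gripper_force: 30.0
```

```bash
python3 - <<'E'
from h import *
from plant import robot
f=[];p=[]
g=lambda im,f:cv2.resize(np.clip(im*1.5,0,255).astype('uint8'),None,fx=f,fy=f,interpolation=cv2.INTER_CUBIC)
for k in range(6):
    c=robot.read_camera("scene");s=robot.read_state();f.append(s["force"]);p.append(s["tool_pos"])
print(np.mean(f,0),np.std(f,0),np.mean(p,0),s["orientation"],s["gripper_force"])
t=robot.read_camera("top")["color"][:,:,::-1]
i=c["color"][:,:,::-1]
a=g(i[90:200,165:265],5);b=g(t[140:250,345:425],3.5);h=np.zeros((550,790,3),'uint8');h[:a.shape[0],:a.shape[1]]=a;h[:b.shape[0],505:505+b.shape[1]]=b
cv2.imwrite("pics/c7.png",h)
E
```

```text
[-8.71403311  0.12593296  2.34771133] [0.23106674 0.29683588 0.44812666] [ 0.55923144 -0.2875361   0.20588598] [-3.14008773e+00  2.95513921e-02  9.85547841e-04] 30.002901256084442
```

View pics/c7.png

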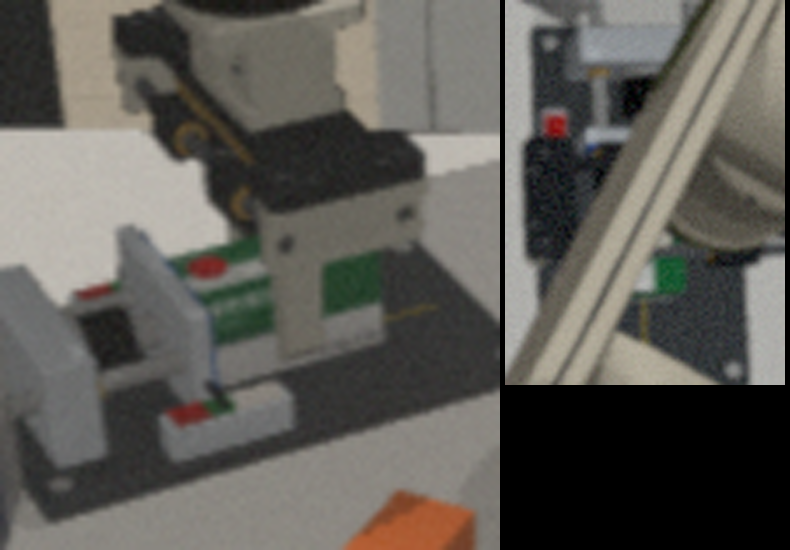

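The black pointer at (218,398) stands in the green zone. The sticker end is flat on the blue plate, the carton is on the bed, and it is centred on the yellow line once parallax is allowed for. Holding for more than 3 s.

{"api": "drive_tool", "payload": {"moves": [20,0,0,0,0,0,0,20,0,0,0,0,0,0,20,0,0,0,0,0,0,20,0,0,0,0,0,0,20,0,0,0,0,0,0,20,0,0,0,0,0,0,20,0,0,0,0,0,0,20,0,0,0,0,0,0]}}

```text
t: 13.0
tool_pos: [0.5592, -0.2875, 0.2059]
orientation: [-3.14, 0.03, 0.001]
force: [-8.2, 0.5, 2.5]
opening: 0.0344
gripper_force: 30.0
```

{"api": "drive_tool", "payload": {"moves": [20,0,0,0,0,0,0,20,0,0,0,0,0,0,20,0,0,0,0,0,0,20,0,0,0,0,0,0,20,0,0,0,0,0,0,20,0,0,0,0,0,0,20,0,0,0,0,0,0,20,0,0,0,0,0,0]}}

```text
t: 13.8
tool_pos: [0.5592, -0.2875, 0.2059]
orientation: [-3.14, 0.03, 0.001]
force: [-9.4, 0.1, 3.5]
opening: 0.0346
gripper_force: 30.0
```

{"api": "drive_tool", "payload": {"moves": [20,0,0,0,0,0,0,20,0,0,0,0,0,0,20,0,0,0,0,0,0,20,0,0,0,0,0,0,20,0,0,0,0,0,0,20,0,0,0,0,0,0,20,0,0,0,0,0,0,20,0,0,0,0,0,0]}}

```text
t: 14.6
tool_pos: [0.5592, -0.2875, 0.2059]
orientation: [-3.14, 0.03, 0.001]
force: [-9.2, 0.2, 3.5]
opening: 0.0347
gripper_force: 30.0
```

{"api": "drive_tool", "payload": {"moves": [20,0,0,0,0,0,0,20,0,0,0,0,0,0,20,0,0,0,0,0,0,20,0,0,0,0,0,0,20,0,0,0,0,0,0,20,0,0,0,0,0,0,20,0,0,0,0,0,0,20,0,0,0,0,0,0]}}

```text
t: 15.4
tool_pos: [0.5592, -0.2875, 0.2059]
orientation: [-3.14, 0.03, 0.001]
force: [-9.6, 0.4, 3.5]
opening: 0.0349
gripper_force: 30.0
```

{"api": "drive_tool", "payload": {"moves": [20,0,0,0,0,0,0,20,0,0,0,0,0,0,20,0,0,0,0,0,0,20,0,0,0,0,0,0]}}

```text
t: 15.8
tool_pos: [0.5592, -0.2875, 0.2059]
orientation: [-3.14, 0.03, 0.001]
force: [-8.4, -0.5, 2.8]
opening: 0.0345
gripper_force: 30.0
```

```bash
python3 -c "
from plant import robot
print(robot.close_job())"
```

```text
the job is handed in; nothing more can be done
None
```

I handed the job in with the green carton still gripped and pressing its red-sticker end on the blue plate at about 9 N; it was tipped 35° and levelled on the way, and the push was steady in the green zone for about 4 s.

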